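# Open the kiln vent fully and start the firing

## Task

Start the bisque firing in the bench kiln. With the fingertips, push the red-knobbed vent lever on the lid round past its half-open notch until it is fully open against its far stop, then press the green start button on the control box and let go. Only push and press: do not grip the lever or ram it against its stop, and do not lift the lid, press the red stop button or shift the plug, vase, jar and brush.

Things in the scene. Friction and masses are not known exactly. Their poses are not given: they have to be found in the camera images.
- kiln: Fixed bench kiln: steel case 300 x 300 mm with a flat firebrick lid, its top 229 mm above the table. Origin on the table under the middle of the case; -x is the front (lid handle, standing out 38 mm), +x the back (lid hinge), y its left, z up. The grey control box, 140 mm wide (y), 190 mm long (x), stands 20 mm off its right (-y) side; its panel slopes 20 degrees, facing up and to the front.
- vent_lever (a joint): Swing of the vent lever about its upright pivot on the lid, rad, growing counter-clockwise seen from above: 0 shut (knob on the kiln's left), 0.5 the half-open notch (a spring ball drops into a pocket), 1.0 fully open at the far stop, with a second pocket. It turns with 2 to 4 N at the knob, leaves the half-open notch at about 12 N and then gives way, and stays where left. Starts at 0 to 0.15.
- vent_pivot (a point): The lever's pivot, 21 mm above the lid top, on the turning lever: its z axis is the hinge axis (up), its -x axis runs along the lever towards the knob.
- vent_knob: Red upright round knob, 20 mm across, 34 mm tall, 115 mm from the pivot at the lever's front end; the body includes the flat arm (18 mm wide) from under the knob to near the pivot. Origin mid underside of the knob, 13 mm above the lid top, level with the arm's top; -x points away from the pivot, -y the way it opens. Stop lugs and notched plate, 70 to 90 mm from the pivot, rise 14 mm above the lid.
- start (a joint): Press of the green start button, m: 0 out, 0.006 fully down; it springs back. It counts as pressed beyond 0.004. Fully down takes about 5 N.
- start_top (a point): Middle of the green button's top face, 28 mm across, standing 10 mm above its 44 mm wide metal collar, about 145 mm above the table and 123 mm from the kiln's case; its z axis points out of the sloping panel (press along -z), its x axis up the slope.
- stop (a joint): Press of the red stop button beside it, m: 0 out, 0.006 fully down. Not to be pressed.
- stop_top (a point): Middle of the red button's top face, same size, 64 mm from the green one.
- lid (a joint): Opening of the kiln lid about its rear hinge, rad: 0 shut. The lid weighs 3 kg and is to stay shut.
- plug: Cream ceramic peephole plug, loose, standing on the rear left part of the lid, 40 mm across and 45 mm tall. Origin under its foot.
- vase: Bisque bottle vase, loose, on the table left of the kiln, 112 mm across and 135 mm tall. Origin under its foot.
- glaze_jar: Blue glaze jar, loose, on the table in front of the control box, 56 mm across and 70 mm tall. Origin under its foot.
- brush: Brush, loose, lying on the table right of the control box, 170 mm long. Origin under its middle.

How it is judged:
On the way, in this order (a step that is already met when the one before it is completed fails the run):
1. the vent lever is pushed past the half-open notch to the far stop (value of joint vent_lever above 0.95 rad), for 0.2 s.
2. the green start button is pressed down (value of joint start above 0.004 m), for 0.1 s.
At the end, for the whole second after the job is handed in: The vent lever rests at its far stop (within 0.05 rad), the start button has been pressed after that and has sprung back, the lid is shut and the plug, vase, jar and brush stand within 20 mm of where they were (value of joint vent_lever above 0.95 rad and value of joint start below 0.002 m and value of joint lid below 0.02 rad and distance of each of plug, vase, glaze_jar, brush from where it was at the start of the episode below 0.02 m); the robot touches nothing.
It fails at once if start is pressed before the vent is fully open (value of joint start above 0.003 m and value of joint vent_lever below 0.9 rad).
It fails at once if the red stop button is pressed (value of joint stop above 0.003 m).
It fails at once if the lid is lifted (value of joint lid above 0.04 rad).
It fails at once if the lever is gripped or rammed (more than 35 N between fingers and knob or arm) (contact force between the fingers and vent_knob above 35 N).
It fails at once if the plug, vase, glaze jar or brush is shifted or lifted more than 20 mm (distance of any of plug, vase, glaze_jar, brush from where it was at the start of the episode above 0.02 m).
It also fails if it takes over 48 s, if anything falls off the work surface, if the arm or the gripper's body presses on something with over 40 N, if the wrist force passes 120 N, or if a joint passes its speed limit or range.

## Robot

A 6-joint arm with a two-finger parallel gripper is mounted at the origin on the work surface. World frame = base frame: x ahead of the robot, y to its left, z up, the work surface at z = 0. Lengths are in m, angles in rad, forces in N, time in s.
With the tool pointing down it reaches from about 0.375 to 0.9 m from the base axis. Payload 3.1 kg.
Tool frame: the origin (TCP) lies midway between the tips of the shut fingers; the grasp point (between the pads) lies manip.grasp_offset behind it (manip.grasp_offset is the distance from the TCP to the grasp point, in m); z points along the fingers, y is the line along which they close (so a half turn about z gives the same grasp; the last joint's range is limited). The gripper opens to 87 mm and grips with 3 to 60 N. Pads are 19 mm wide; open, the fingers measure 117 mm over their backs; the gripper's body (75 mm by 190 mm) begins 51 mm behind the grasp point.
Start: joints at [1.002, 0.527, 1.433, -0, 1.181, -0.178], TCP at [0.238, 0.578, 0.223] pointing down, gripper open.
Joint ranges: [-3.08, 3.08], [-0.75, 2.2], [0.22, 2.44], [-1.43, 4.57], [0, 2.65], [-2.85, 2.85]. Speed limits (rad/s): [2.79, 2.79, 3.14, 3.14, 3.14, 3.14].

## Interface

Orientations are given as a unit quaternion [x, y, z, w].
In Python, from plant import readout, cams, manip gives the robot as it stands.
- The arm moves only by the tool send_rows, never from a script. Its argument "targets" is a list of rows, each an object with "linear": the shift along the tool's x, y, z in cm, a list of three; "twist": the turn, a rotation vector about the tool's x, y, z in degrees, a list of three. In form: [{"linear": [x, y, z], "twist": [ax, ay, az]}, ...]. A call has exactly 8 rows; each row shifts and turns the commanded pose from where the row before left it, along the tool's axes as they then stand; what a row does not reach is not made up. A row lasts 1/12 s, in which the tool goes at most 41.7 mm and 7.16 degrees, less where a joint would pass 70% of its speed; a pose out of reach is approached as far as the arm can. A call with a gripper value outside its range is refused whole. "claw" is the opening, from -1 (shut) to 1 (fully open), so that 0 is half open, set as the call begins (left out, the last holds). The fingers move at their own pace and stop on an object; the grip force is fixed at half the most. Time passes only in rows, so rows that do not move let the fingers close, or fill a call up. It gives the time, the measured TCP pose, the force, the opening and the grip force at its end, in the units of the state.
- readout.observe(): the state, without advancing time (a new reading comes with each control period).
- cams.camera(name): name is "scene" or "top" or "wrist"; returns a dict with "image" (384x512x3 uint8, red, green, blue), "fx", "fy", "cx", "cy" (pixels), "xyz" and "rotation" of the camera in the world. Camera axes: x right, y down, z forward; pixel columns grow to the right and rows downward; lengths in m; the calibration is good to about 2 mm. A picture is of the moment at which its call begins. There is no depth.
- manip.finish_job(): hands the job in; it is judged then, once.
Trained networks look in a picture, given as the dict that the camera call returned (one of the last four; its "shot" number tells which), for a name from the list of things; names that differ only in an ending like _2 or _b are one class to them, and where a whole thing is asked for, a point or a joint stands for the part that bears it (a point fixed in the world has none). Each returns a list of dicts, best first, with "confidence" (0 to 1); they miss things now and then, are a little off and sometimes report something else, mostly with a low value. They report only what shows in the picture. A call takes as long as a camera call.
- cams.silhouettes(picture, thing): "pixels" (384x512 bool, what is visible of it) and "bbox" ([centre column, centre row, width, height] in pixels, round what is visible of it).
- cams.spot_point(picture, thing): "location" ([column, row] in pixels: a listed point, or the origin of a listed thing).
The state is a dict: "t": time; "joints": joint angles; "joint_vel": joint speeds; "joint_torque": joint torques, N m; "eef_pos": TCP position; "tcp_rot": TCP orientation; "force": force on the tool from outside, world axes, zero at the start; "ft_torque": the same for the moment, N m; "grip_width": finger opening in m; "gripper_force": force on a finger pad.
Only numpy, scipy, OpenCV 4.12 (cv2) and the standard library are available. Lean on these libraries where they do the work, as an engineer would, in place of code of your own. Each camera call takes 0.05 s, during which the arm holds its last target. There are 200 camera calls.

## Working session

There is one attempt and no reset: what is moved stays moved. The work goes in short steps, Python scripts to look and compute and a tool call to move; the robot and the scene stay as the last step left them, time stands still between calls to the robot, and variables do not carry over. Pictures are saved under pics/ and viewed, at most 10 in all, crops included, and the job is handed in when it is done.

Besides the shell and the picture viewer there is one more tool, called after "Call:" by a JSON object that holds its "fn" and its "kwargs". send_rows: Moves the arm, as the interface text tells. Its arguments: {"type":"object","properties":{"targets":{"type":"array","items":{"type":"object","properties":{"linear":{"type":"array","items":{"type":"number"}},"twist":{"type":"array","items":{"type":"number"}}}}},"claw":{"type":"number"}},"required":["targets"]}

```bash
mkdir -p pics; cat > h.py <<'E'
import numpy as np, cv2
from plant import readout, cams, manip
from scipy.spatial.transform import Rotation as R
def rot(c):
    r=np.array(c["rotation"],float)
    return r if r.shape==(3,3) else R.from_quat(r).as_matrix()
def ray(c,p):
    d=rot(c)@np.array([(p[0]-c["cx"])/c["fx"],(p[1]-c["cy"])/c["fy"],1.0])
    return np.array(c["xyz"],float),d/np.linalg.norm(d)
def atz(c,p,z):
    o,d=ray(c,p); return o+d*(z-o[2])/d[2]
def tri(obs):
    A=np.zeros((3,3));b=np.zeros(3);rs=[ray(c,p) for c,p in obs]
    for o,d in rs:
        P=np.eye(3)-np.outer(d,d);A+=P;b+=P@o
    x=np.linalg.solve(A,b)
    return x,[np.linalg.norm((np.eye(3)-np.outer(d,d))@(x-o)) for o,d in rs]
def pose():
    s=readout.observe(); return np.array(s["eef_pos"]),R.from_quat(s["tcp_rot"]),s
E
python3 - <<'E'
from h import *
np.set_printoptions(precision=4,suppress=True)
cs={n:cams.camera(n) for n in("scene","top")}
for n,c in cs.items(): print(n,c["xyz"],rot(c)[:,2])
cv2.imwrite("pics/a.png",cv2.cvtColor(np.hstack([cs["scene"]["image"],cs["top"]["image"]]),cv2.COLOR_RGB2BGR)[:, :, :]) 
im=cv2.imread("pics/a.png"); cv2.imwrite("pics/a.png",np.vstack([im[:,:512],im[:,512:]])[:, :][:768]); 
im=cv2.imread("pics/a.png"); cv2.imwrite("pics/a.png",cv2.resize(im,(400,600)) if 0 else im[:384]);cv2.imwrite("pics/b.png",im[384:])
for t in("vent_pivot","vent_knob","start_top","stop_top","kiln","plug","vase","glaze_jar","brush"):
    o=[]
    for n,c in cs.items():
        r=cams.spot_point(c,t)
        if r: o.append((c,r[0]["location"])); print(t,n,np.array(r[0]["location"]),round(r[0]["confidence"],2))
    if len(o)==2: x,e=tri(o); print("   ",x,np.array(e))
print(readout.observe())
E
```

```text
scene [ 1.3119 -0.3354  0.7753] [-0.7031  0.3882 -0.5958]
top [0.3794 0.0548 1.2552] [ 0.1656  0.0069 -0.9862]
vent_pivot scene [242.3 169.9] 0.83
vent_pivot top [274.4 173.7] 0.98
    [0.6024 0.0155 0.2482] [0.0009 0.0009]
vent_knob scene [239.4 147. ] 0.65
vent_knob top [257.3 210. ] 0.8
    [0.4945 0.0623 0.246 ] [0.0006 0.0006]
start_top scene [130.3 215.4] 0.4
start_top top [360.2 207.2] 0.6
    [ 0.5208 -0.2616  0.1452] [0.0007 0.0007]
stop_top scene [154.1 205.5] 0.38
plug scene [287.6 172.6] 0.83
plug top [238.  158.1] 0.62
    [0.6501 0.1225 0.2362] [0.0009 0.0009]
vase top [197.5 198.2] 0.74
glaze_jar scene [125.6 231. ] 0.5
glaze_jar top [354.2 243.8] 0.81
    [ 0.4092 -0.2753  0.0054] [0.0019 0.0019]
brush scene [118.7 296.7] 0.77
brush top [372.8 177.8] 0.84
    [ 0.6452 -0.3454  0.0136] [0.003 0.003]
{'t': 1.0, 'joints': array([ 1.0015,  0.5275,  1.4327,  0.    ,  1.1814, -0.1785]), 'joint_vel': array([-0.0008,  0.0011,  0.0013,  0.0014, -0.0005,  0.0011]), 'joint_torque': array([  0.0005, -44.0007, -17.6992,   0.0634,   0.0504,  -0.0001]), 'eef_pos': array([0.2381, 0.5779, 0.2226]), 'tcp_rot': array([0.1942, 0.981 , 0.    , 0.    ]), 'force': array([-0.0707,  0.1091,  0.1861]), 'ft_torque': array([-0.0211,  0.0267, -0.0339]), 'gripper_force': 0.0, 'grip_width': 0.08660052463898539}
```

View pics/a.png

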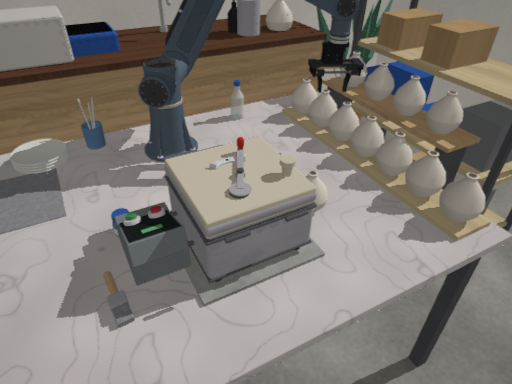

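View pics/b.png

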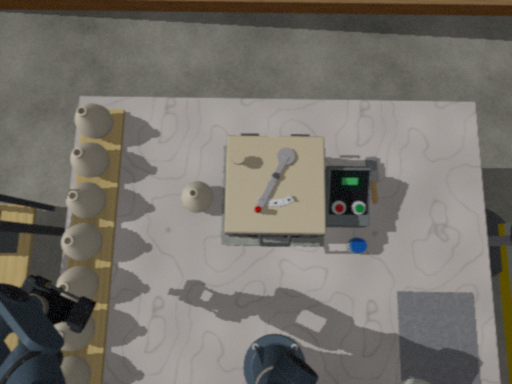

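The scene view shows the kiln with the knob at (240,143) and the buttons at (131,219) for green and (155,211) for red. The top view has the knob at (258,209) and the lever pivot at about (274,174). It also shows the vent disc at (287,156), the stop plate at (283,201), green at (358,208) and red at (339,208). The detections agree with the listed geometry, so I'll move now.

Call:
{"fn": "send_rows", "kwargs": {"claw": -1, "targets": [{"linear":[0,0,-1],"twist":[0,0,7]},{"linear":[0,0,-1],"twist":[0,0,7]},{"linear":[0,0,-1],"twist":[0,0,7]},{"linear":[0,0,-1],"twist":[0,0,7]},{"linear":[0,0,-1],"twist":[0,0,7]},{"linear":[0,0,-1],"twist":[0,0,7]},{"linear":[0,0,-1],"twist":[0,0,7]},{"linear":[0,0,-1],"twist":[0,0,7]}]}}

```text
t: 1.67
eef_pos: [0.238, 0.5778, 0.303]
tcp_rot: [0.634, 0.773, -0.0, -0.0]
force: [0.7, 0.3, -0.1]
grip_width: 0.0411
gripper_force: 0.0
```

Call:
{"fn": "send_rows", "kwargs": {"targets": [{"linear":[0,0,0],"twist":[0,0,5.8]},{"linear":[0,0,0],"twist":[0,0,5.8]},{"linear":[-2.8,1.6,0],"twist":[0,0,0]},{"linear":[-2.8,1.6,0],"twist":[0,0,0]},{"linear":[-2.8,1.6,0],"twist":[0,0,0]},{"linear":[-2.8,1.6,0],"twist":[0,0,0]},{"linear":[-2.8,1.6,0],"twist":[0,0,0]},{"linear":[-2.8,1.6,0],"twist":[0,0,0]}]}}

```text
t: 2.33
eef_pos: [0.3345, 0.4086, 0.3027]
tcp_rot: [0.707, 0.707, 0.0, 0.0]
force: [0.3, 0.9, -1.1]
grip_width: 0.0008
gripper_force: 0.0
```

Call:
{"fn": "send_rows", "kwargs": {"targets": [{"linear":[-2.8,1.6,0],"twist":[0,0,0]},{"linear":[-2.8,1.6,0],"twist":[0,0,0]},{"linear":[-2.8,1.6,0],"twist":[0,0,0]},{"linear":[-2.8,1.6,0],"twist":[0,0,0]},{"linear":[-2.8,1.6,0],"twist":[0,0,0]},{"linear":[-2.8,1.6,0],"twist":[0,0,0]},{"linear":[-2.8,1.6,0],"twist":[0,0,0]},{"linear":[-2.8,1.6,0],"twist":[0,0,0]}]}}

```text
t: 3.0
eef_pos: [0.4627, 0.1844, 0.3028]
tcp_rot: [0.707, 0.707, 0.0, 0.0]
force: [-0.2, 0.9, 0.2]
grip_width: 0.0003
gripper_force: 0.0
```

Call:
{"fn": "send_rows", "kwargs": {"targets": [{"linear":[-2.1,1.0,0],"twist":[0,0,0]},{"linear":[-2.1,1.0,0],"twist":[0,0,0]},{"linear":[-2.0,1.1,0],"twist":[0,0,0]},{"linear":[0,0,1.5],"twist":[0,0,0]},{"linear":[0,0,1.5],"twist":[0,0,0]},{"linear":[0,0,1.0],"twist":[0,0,0]},{"linear":[0,0,1.0],"twist":[0,0,0]},{"linear":[0,0,0],"twist":[0,0,0]}]}}

```text
t: 3.67
eef_pos: [0.4917, 0.1237, 0.2508]
tcp_rot: [0.707, 0.707, -0.002, -0.001]
force: [-0.4, -0.1, -0.2]
grip_width: 0.0004
gripper_force: 0.0
```

```bash
python3 - <<'E'
from h import *
np.set_printoptions(precision=4,suppress=True)
s=cams.camera("scene");w=cams.camera("wrist");t=cams.camera("top")
f=lambda c:cv2.cvtColor(c["image"],cv2.COLOR_RGB2BGR)
a=cv2.resize(f(s)[110:250,90:320],(800,487))
cv2.imwrite("pics/c.png",a);cv2.imwrite("pics/d.png",f(w))
# red/green blobs
for n,c in(("scene",s),("top",t),("wrist",w)):
    h=cv2.cvtColor(c["image"],cv2.COLOR_RGB2HSV)
    for nm,m in(("red",((h[...,0]<8)|(h[...,0]>172))&(h[...,1]>150)&(h[...,2]>80)),("green",(h[...,0]>45)&(h[...,0]<80)&(h[...,1]>150)&(h[...,2]>60))):
        k,_,st,ce=cv2.connectedComponentsWithStats(m.astype(np.uint8))
        for i in range(1,k):
            if st[i,4]>15: print(n,nm,st[i,2:],ce[i], atz(c,ce[i],.145), atz(c,ce[i],.262))
print(pose()[0], pose()[2]["force"], manip.grasp_offset)
E
```

```text
scene red [ 5 11 52] [240.0385 142.7308] [0.3141 0.1519 0.145 ] [0.4993 0.0615 0.262 ]
scene red [10  6 49] [155.3469 208.6327] [ 0.5235 -0.1971  0.145 ] [ 0.6698 -0.2228  0.262 ]
top red [ 7  7 40] [338.925 207.8  ] [ 0.5176 -0.1949  0.145 ] [ 0.5031 -0.1686  0.262 ]
top red [ 6  6 24] [257.375  209.2917] [0.5086 0.0635 0.145 ] [0.495  0.0626 0.262 ]
top green [ 7  7 39] [359.1282 208.1282] [ 0.5176 -0.2588  0.145 ] [ 0.5031 -0.2258  0.262 ]
[0.4935 0.124  0.253 ] [0.4426 0.3697 0.8377] 0.0187
```

Call:
{"fn": "send_rows", "kwargs": {"targets": [{"linear":[-0.8,0,0],"twist":[0,0,0]},{"linear":[-0.8,0,0],"twist":[0,0,0]},{"linear":[-0.8,0,0],"twist":[0,0,0]},{"linear":[-0.6,0,0],"twist":[0,0,0]},{"linear":[-0.4,0,0],"twist":[0,0,0]},{"linear":[-0.4,0,0],"twist":[0,0,0]},{"linear":[-0.4,0,0],"twist":[0,0,0]},{"linear":[-0.4,0,0],"twist":[0,0,0]}]}}

```text
t: 4.48
eef_pos: [0.4918, 0.0797, 0.2524]
tcp_rot: [0.708, 0.707, 0.001, -0.003]
force: [-3.0, 7.8, 1.3]
grip_width: 0.0006
gripper_force: 3.3
```

Call:
{"fn": "send_rows", "kwargs": {"targets": [{"linear":[-0.4,0,0],"twist":[0,0,0]},{"linear":[-0.4,0,0],"twist":[0,0,0]},{"linear":[-0.4,0,0],"twist":[0,0,0]},{"linear":[-0.4,0,0],"twist":[0,0,0]},{"linear":[-0.3,0,0],"twist":[0,0,0]},{"linear":[-0.3,0,0],"twist":[0,0,0]},{"linear":[-0.3,0,0],"twist":[0,0,0]},{"linear":[-0.3,0,0],"twist":[0,0,0]}]}}

```text
t: 5.15
eef_pos: [0.4865, 0.0529, 0.251]
tcp_rot: [0.707, 0.707, -0.003, -0.008]
force: [-9.5, 7.9, 3.1]
grip_width: 0.0004
gripper_force: 5.2
```

```bash
python3 - <<'E'
from h import *
s=cams.camera("scene");w=cams.camera("wrist")
f=lambda c:cv2.cvtColor(c["image"],cv2.COLOR_RGB2BGR)
a=cv2.resize(f(s)[120:210,160:310],(400,300),interpolation=cv2.INTER_CUBIC)
b=cv2.resize(f(w),(400,300))
cv2.imwrite("pics/e.png",np.hstack([a,b]))
for t in("vent_knob","vent_pivot"):
  r=cams.spot_point(s,t); print(t,[(q["location"],q["confidence"]) for q in r[:1]],[atz(s,q["location"],.245) for q in r[:1]])
p,_,st=pose();print(p,st["force"],st["ft_torque"])
E
```

```text
vent_knob [([227.1, 152.3], 0.69)] [array([0.50322488, 0.02036426, 0.245     ])]
vent_pivot [([238.9, 169.0], 0.87)] [array([0.59083768, 0.01271144, 0.245     ])]
[0.48872262 0.05167951 0.25112161] [-2.87380897  4.64982103 -0.24726253] [ 0.71708226  0.667359   -0.02373849]
```

View pics/e.png

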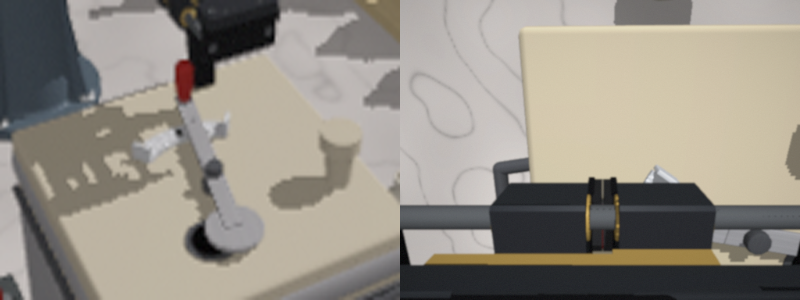

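The left crop shows the fingertip at about (200,75), right against the left side of the knob at (185,80). The lever has turned most of the way to the notch, and nothing else is touching. I'll keep pushing.

Call:
{"fn": "send_rows", "kwargs": {"targets": [{"linear":[-0.3,0,0],"twist":[0,0,0]},{"linear":[-0.3,0,0],"twist":[0,0,0]},{"linear":[-0.3,0,0],"twist":[0,0,0]},{"linear":[-0.3,0,0],"twist":[0,0,0]},{"linear":[-0.2,0,0],"twist":[0,0,0]},{"linear":[-0.2,0,0],"twist":[0,0,0]},{"linear":[-0.2,0,0],"twist":[0,0,0]},{"linear":[-0.2,0,0],"twist":[0,0,0]}]}}

```text
t: 6.02
eef_pos: [0.4931, 0.0315, 0.2525]
tcp_rot: [0.708, 0.707, 0.002, -0.002]
force: [-0.2, 8.3, -0.1]
grip_width: 0.0007
gripper_force: 4.4
```

Call:
{"fn": "send_rows", "kwargs": {"targets": [{"linear":[-0.2,0,0],"twist":[0,0,0]},{"linear":[-0.2,0,0],"twist":[0,0,0]},{"linear":[-0.2,0,0],"twist":[0,0,0]},{"linear":[-0.2,0,0],"twist":[0,0,0]},{"linear":[-0.2,0.05,0],"twist":[0,0,0]},{"linear":[-0.2,0.05,0],"twist":[0,0,0]},{"linear":[-0.2,0.05,0],"twist":[0,0,0]},{"linear":[-0.2,0.05,0],"twist":[0,0,0]}]}}

```text
t: 6.68
eef_pos: [0.4938, 0.0147, 0.2523]
tcp_rot: [0.707, 0.707, -0.0, -0.002]
force: [-3.5, 5.1, 0.5]
grip_width: 0.0
gripper_force: 2.2
```

Call:
{"fn": "send_rows", "kwargs": {"targets": [{"linear":[-0.25,0.05,0],"twist":[0,0,0]},{"linear":[-0.25,0.05,0],"twist":[0,0,0]},{"linear":[-0.25,0.05,0],"twist":[0,0,0]},{"linear":[-0.25,0.1,0],"twist":[0,0,0]},{"linear":[-0.25,0.1,0],"twist":[0,0,0]},{"linear":[-0.25,0.1,0],"twist":[0,0,0]},{"linear":[-0.25,0.1,0],"twist":[0,0,0]},{"linear":[-0.25,0.1,0],"twist":[0,0,0]}]}}

```text
t: 7.35
eef_pos: [0.4999, -0.0053, 0.252]
tcp_rot: [0.707, 0.707, -0.001, -0.002]
force: [-2.2, 4.5, -0.0]
grip_width: 0.0007
gripper_force: 2.1
```

Call:
{"fn": "send_rows", "kwargs": {"targets": [{"linear":[-0.1,0,0],"twist":[0,0,0]},{"linear":[-0.1,0,0],"twist":[0,0,0]},{"linear":[-0.1,0,0],"twist":[0,0,0]},{"linear":[-0.1,0,0],"twist":[0,0,0]},{"linear":[-0.1,0,0],"twist":[0,0,0]},{"linear":[-0.1,0,0],"twist":[0,0,0]},{"linear":[-0.1,0,0],"twist":[0,0,0]},{"linear":[0,0,0],"twist":[0,0,0]}]}}

```text
t: 8.02
eef_pos: [0.5028, -0.0134, 0.2526]
tcp_rot: [0.707, 0.707, 0.001, 0.001]
force: [1.2, 4.0, -2.6]
grip_width: 0.0004
gripper_force: 2.0
```

```bash
python3 - <<'E'
from h import *
s=cams.camera("scene");w=cams.camera("top")
f=lambda c:cv2.cvtColor(c["image"],cv2.COLOR_RGB2BGR)
a=cv2.resize(f(s)[120:210,160:310],(400,300),interpolation=cv2.INTER_CUBIC)
b=cv2.resize(f(w)[130:250,210:370],(400,300),interpolation=cv2.INTER_CUBIC)
cv2.imwrite("pics/f.png",np.hstack([a,b]))
for t in("vent_knob","vent_pivot"):
  for c in(s,w):
    r=cams.spot_point(c,t); print(t,[(q["location"],q["confidence"]) for q in r[:1]],[atz(c,q["location"],.245) for q in r[:1]])
p,_,st=pose();print(p,st["force"],st["ft_torque"])
E
```

```text
vent_knob [([207.4, 159.2], 0.7)] [array([ 0.51169029, -0.04031854,  0.245     ])]
vent_knob [] []
vent_pivot [([237.7, 168.8], 0.93)] [array([0.58863896, 0.01041067, 0.245     ])]
vent_pivot [([275.2, 175.4], 0.61)] [array([0.59769251, 0.01219549, 0.245     ])]
[ 0.50254541 -0.01342192  0.25294922] [ 2.71310533  3.06281618 -2.29493487] [ 0.48619458 -0.43460543  0.02712208]
```

View pics/f.png

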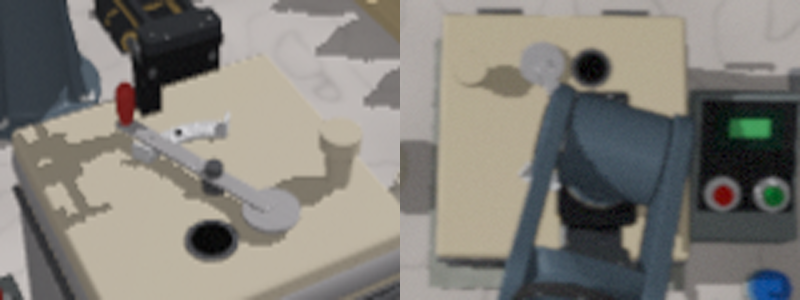

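The lever at (128,100)–(215,180) is close to the far stop lug at (143,152), and the vent hole is uncovered. I'll creep the last few millimetres and watch the force.

Call:
{"fn": "send_rows", "kwargs": {"targets": [{"linear":[-0.1,0,0],"twist":[0,0,0]},{"linear":[-0.1,0,0],"twist":[0,0,0]},{"linear":[-0.1,0,0],"twist":[0,0,0]},{"linear":[-0.1,0,0],"twist":[0,0,0]},{"linear":[0,0,0],"twist":[0,0,0]},{"linear":[0,0,0],"twist":[0,0,0]},{"linear":[0,0,0],"twist":[0,0,0]},{"linear":[0,0,0],"twist":[0,0,0]}]}}

```text
t: 8.98
eef_pos: [0.5028, -0.017, 0.2532]
tcp_rot: [0.707, 0.707, 0.001, 0.001]
force: [3.1, 4.4, -2.3]
grip_width: 0.0003
gripper_force: 2.3
```

Call:
{"fn": "send_rows", "kwargs": {"targets": [{"linear":[-0.1,0,0],"twist":[0,0,0]},{"linear":[-0.1,0,0],"twist":[0,0,0]},{"linear":[-0.1,0,0],"twist":[0,0,0]},{"linear":[0,0,0],"twist":[0,0,0]},{"linear":[0,0,0],"twist":[0,0,0]},{"linear":[0,0,0],"twist":[0,0,0]},{"linear":[0,0,0],"twist":[0,0,0]},{"linear":[0,0,0],"twist":[0,0,0]}]}}

```text
t: 9.65
eef_pos: [0.5014, -0.0204, 0.2525]
tcp_rot: [0.707, 0.707, -0.0, -0.0]
force: [0.1, -0.6, 0.1]
grip_width: 0.0005
gripper_force: 0.0
```

The force fell to zero, so the ball probably dropped into the end pocket. I'll feel for the stop gently.

Call:
{"fn": "send_rows", "kwargs": {"targets": [{"linear":[-0.1,0,0],"twist":[0,0,0]},{"linear":[-0.1,0,0],"twist":[0,0,0]},{"linear":[-0.1,0,0],"twist":[0,0,0]},{"linear":[0,0,0],"twist":[0,0,0]},{"linear":[0,0,0],"twist":[0,0,0]},{"linear":[0,0,0],"twist":[0,0,0]},{"linear":[0,0,0],"twist":[0,0,0]},{"linear":[0,0,0],"twist":[0,0,0]}]}}

```text
t: 10.32
eef_pos: [0.5017, -0.0228, 0.2525]
tcp_rot: [0.707, 0.707, 0.0, -0.0]
force: [-0.3, 3.1, -0.4]
grip_width: 0.0005
gripper_force: 1.2
```

Call:
{"fn": "send_rows", "kwargs": {"targets": [{"linear":[-0.1,0,0],"twist":[0,0,0]},{"linear":[0,0,0],"twist":[0,0,0]},{"linear":[-0.1,0,0],"twist":[0,0,0]},{"linear":[0,0,0],"twist":[0,0,0]},{"linear":[0,0,0],"twist":[0,0,0]},{"linear":[0,0,0],"twist":[0,0,0]},{"linear":[0,0,0],"twist":[0,0,0]},{"linear":[0,0,0],"twist":[0,0,0]}]}}

```text
t: 10.98
eef_pos: [0.5017, -0.0231, 0.2525]
tcp_rot: [0.707, 0.707, 0.002, -0.001]
force: [0.9, 7.7, -0.0]
grip_width: 0.0001
gripper_force: 3.4
```

Call:
{"fn": "send_rows", "kwargs": {"targets": [{"linear":[-0.1,0,0],"twist":[0,0,0]},{"linear":[-0.1,0,0],"twist":[0,0,0]},{"linear":[0,0,0],"twist":[0,0,0]},{"linear":[0,0,0],"twist":[0,0,0]},{"linear":[0,0,0],"twist":[0,0,0]},{"linear":[0,0,0],"twist":[0,0,0]},{"linear":[0,0,0],"twist":[0,0,0]},{"linear":[0,0,0],"twist":[0,0,0]}]}}

```text
t: 11.65
eef_pos: [0.5017, -0.0232, 0.2526]
tcp_rot: [0.708, 0.707, 0.003, -0.003]
force: [1.6, 12.1, 0.5]
grip_width: 0.0002
gripper_force: 5.6
```

Call:
{"fn": "send_rows", "kwargs": {"targets": [{"linear":[0.6,0,0],"twist":[0,0,0]},{"linear":[0.8,0,0],"twist":[0,0,0]},{"linear":[0.8,0,-1],"twist":[0,0,0]},{"linear":[0,0,-2],"twist":[0,0,0]},{"linear":[0,0,-2],"twist":[0,0,0]},{"linear":[0,0,-2],"twist":[0,0,0]},{"linear":[0,0,-1],"twist":[0,0,0]},{"linear":[0,-1,0],"twist":[0,0,0]}]}}

```text
t: 12.32
eef_pos: [0.4943, -0.006, 0.3349]
tcp_rot: [0.707, 0.707, 0.002, 0.003]
force: [1.0, -0.0, 0.0]
grip_width: 0.0005
gripper_force: 0.0
```

The stop is solid: 12 N with no further motion. Next is the start button.

Call:
{"fn": "send_rows", "kwargs": {"targets": [{"linear":[-3.2,0,0],"twist":[0,0,0]},{"linear":[-3.2,0,0],"twist":[0,0,0]},{"linear":[-3.2,0,0],"twist":[0,0,0]},{"linear":[-3.2,0,0],"twist":[0,0,0]},{"linear":[-3.2,0,0],"twist":[0,0,0]},{"linear":[-3.2,0,0],"twist":[0,0,0]},{"linear":[-3.2,0,0],"twist":[0,0,0]},{"linear":[-3.0,0,0],"twist":[0,0,0]}]}}

```text
t: 12.98
eef_pos: [0.4899, -0.2603, 0.3309]
tcp_rot: [0.707, 0.707, -0.001, -0.002]
force: [0.5, 0.2, 0.6]
grip_width: 0.0005
gripper_force: 0.0
```

Call:
{"fn": "send_rows", "kwargs": {"targets": [{"linear":[0,0,0],"twist":[-5,0,0]},{"linear":[0,0,0],"twist":[-5,0,0]},{"linear":[0,0,0],"twist":[-5,0,0]},{"linear":[0,0,0],"twist":[-5,0,0]},{"linear":[0,-2.1,0],"twist":[0,0,0]},{"linear":[0,-2.0,2],"twist":[0,0,0]},{"linear":[0,0,3],"twist":[0,0,0]},{"linear":[0,0,3],"twist":[0,0,0]}]}}

```text
t: 13.65
eef_pos: [0.4782, -0.2585, 0.2419]
tcp_rot: [0.697, 0.696, 0.122, 0.122]
force: [0.8, 0.2, -1.2]
grip_width: 0.0002
gripper_force: 0.0
```

```bash
python3 - <<'E'
from h import *
np.set_printoptions(precision=4,suppress=True)
s=cams.camera("scene");w=cams.camera("wrist");t=cams.camera("top")
f=lambda c:cv2.cvtColor(c["image"],cv2.COLOR_RGB2BGR)
a=cv2.resize(f(s)[120:255,90:270],(400,300),interpolation=cv2.INTER_CUBIC)
b=cv2.resize(f(w),(400,300))
cv2.imwrite("pics/g.png",np.hstack([a,b]))
p,r,st=pose();print(p,r.as_matrix(),st["force"])
o=[]
for n,c in(("scene",s),("wrist",w),("top",t)):
    q=cams.spot_point(c,"start_top")
    if q: print(n,q[0]["location"],q[0]["confidence"],atz(c,q[0]["location"],.145)); o.append((c,q[0]["location"]))
    if n=="wrist":
        q=cams.spot_point(c,"stop_top"); print([(x["location"],atz(c,x["location"],.145)) for x in q[:1]])
for c in(s,t):
    for nm,z in(("vent_knob",.242),("vent_pivot",.250)):
        q=cams.spot_point(c,nm); print(nm,[(x["confidence"],atz(c,x["location"],z)) for x in q[:1]])
T=np.array([.519,-.260,.145]); print("tool delta cm",r.inv().apply(T-p)*100)
E
```

```text
[ 0.4785 -0.2572  0.2404] [[-0.0005  0.9416  0.3367]
 [ 1.     -0.0013  0.0053]
 [ 0.0054  0.3367 -0.9416]] [ 0.3746 -0.167   0.3849]
scene [128.8, 212.7] 0.65 [ 0.5086 -0.2618  0.145 ]
[([267.0, 116.3], array([ 0.5164, -0.1942,  0.145 ]))]
top [357.6, 206.8] 0.51 [ 0.5218 -0.2541  0.145 ]
vent_knob [(0.57, array([ 0.4946, -0.0525,  0.242 ]))]
vent_pivot [(0.9, array([0.6021, 0.0053, 0.25  ]))]
vent_knob [(0.62, array([ 0.5008, -0.0426,  0.242 ]))]
vent_pivot [(0.61, array([0.5945, 0.0165, 0.25  ]))]
tool delta cm [-0.3374  0.6028 10.3452]
```

View pics/g.png

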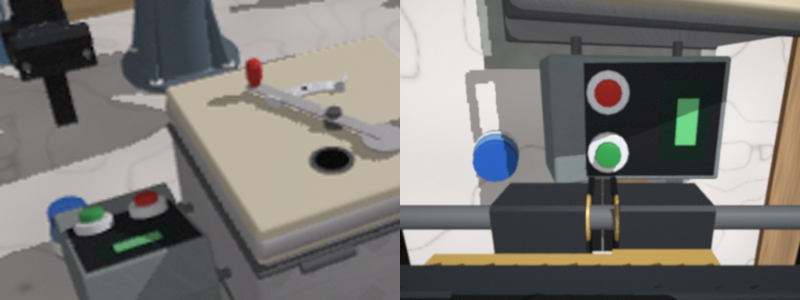

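The left crop shows the lever at its far lug, with the knob at (255,72), and the lid and plug undisturbed. The wrist view shows green at (608,155), directly ahead of the fingertips, and red at (608,93), well clear. I'll approach along the button normal.

Call:
{"fn": "send_rows", "kwargs": {"targets": [{"linear":[-0.2,0.5,1.5],"twist":[0,0,0]},{"linear":[0,0,2],"twist":[0,0,0]},{"linear":[0,0,2],"twist":[0,0,0]},{"linear":[0,0,1.5],"twist":[0,0,0]},{"linear":[0,0,1],"twist":[0,0,0]},{"linear":[0,0,0.8],"twist":[0,0,0]},{"linear":[0,0,0.6],"twist":[0,0,0]},{"linear":[0,0,0],"twist":[0,0,0]}]}}

```text
t: 14.87
eef_pos: [0.5174, -0.2609, 0.1561]
tcp_rot: [0.696, 0.696, 0.123, 0.122]
force: [0.1, -0.1, 0.2]
grip_width: 0.0006
gripper_force: 0.0
```

```bash
python3 - <<'E'
from h import *
np.set_printoptions(precision=4,suppress=True)
s=cams.camera("scene");w=cams.camera("wrist")
f=lambda c:cv2.cvtColor(c["image"],cv2.COLOR_RGB2BGR)
a=cv2.resize(f(s)[175:250,90:190],(400,300),interpolation=cv2.INTER_CUBIC)
b=cv2.resize(f(w),(400,300))
cv2.imwrite("pics/i.png",np.hstack([a,b]))
p,r,st=pose();print(p,st["force"])
T=np.array([.5175,-.259,.145]); print("tool delta cm",r.inv().apply(T-p)*100)
E
```

```text
[ 0.5175 -0.2613  0.1571] [-0.7017 -0.4309  0.9209]
tool delta cm [ 0.2264 -0.4142  1.1391]
```

View pics/i.png

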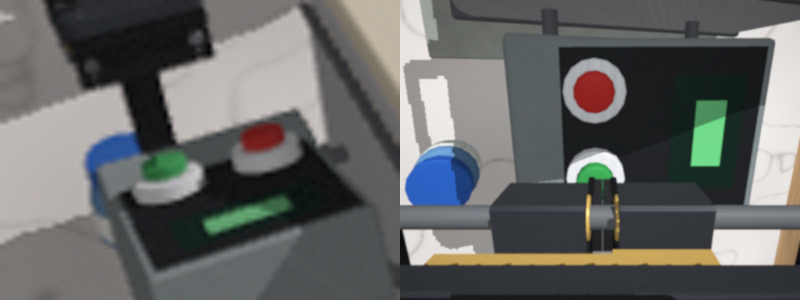

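The fingertip at (150,140) in the left crop stands just above the green button at (163,165). In the wrist view the button is about 6 px left of the fingers, roughly 4 mm, so I'll correct by -0.4 cm along tool y and creep down.

Call:
{"fn": "send_rows", "kwargs": {"targets": [{"linear":[0.1,-0.4,0],"twist":[0,0,0]},{"linear":[0,0,0.3],"twist":[0,0,0]},{"linear":[0,0,0.3],"twist":[0,0,0]},{"linear":[0,0,0.2],"twist":[0,0,0]},{"linear":[0,0,0.2],"twist":[0,0,0]},{"linear":[0,0,0.2],"twist":[0,0,0]},{"linear":[0,0,0.1],"twist":[0,0,0]},{"linear":[0,0,0],"twist":[0,0,0]}]}}

```text
t: 15.63
eef_pos: [0.5181, -0.2601, 0.1431]
tcp_rot: [0.696, 0.696, 0.123, 0.123]
force: [-2.0, 0.2, 2.1]
grip_width: 0.0003
gripper_force: 1.3
```

Call:
{"fn": "send_rows", "kwargs": {"targets": [{"linear":[0,0,0.1],"twist":[0,0,0]},{"linear":[0,0,0.1],"twist":[0,0,0]},{"linear":[0,0,0.1],"twist":[0,0,0]},{"linear":[0,0,0],"twist":[0,0,0]},{"linear":[0,0,0],"twist":[0,0,0]},{"linear":[0,0,0],"twist":[0,0,0]},{"linear":[0,0,0],"twist":[0,0,0]},{"linear":[0,0,0],"twist":[0,0,0]}]}}

```text
t: 16.3
eef_pos: [0.5191, -0.2602, 0.1404]
tcp_rot: [0.696, 0.696, 0.123, 0.123]
force: [-2.3, -0.2, 4.1]
grip_width: 0.0007
gripper_force: 2.1
```

Call:
{"fn": "send_rows", "kwargs": {"targets": [{"linear":[0,0,0.1],"twist":[0,0,0]},{"linear":[0,0,0.1],"twist":[0,0,0]},{"linear":[0,0,0.1],"twist":[0,0,0]},{"linear":[0,0,0],"twist":[0,0,0]},{"linear":[0,0,0],"twist":[0,0,0]},{"linear":[0,0,0],"twist":[0,0,0]},{"linear":[0,0,0],"twist":[0,0,0]},{"linear":[0,0,0],"twist":[0,0,0]}]}}

```text
t: 16.97
eef_pos: [0.5196, -0.2602, 0.1392]
tcp_rot: [0.696, 0.697, 0.123, 0.123]
force: [-9.2, 0.3, 17.7]
grip_width: 0.0003
gripper_force: 10.3
```

The button is bottomed, with the force rising sharply after about 6 mm of travel. Retract and check.

Call:
{"fn": "send_rows", "kwargs": {"targets": [{"linear":[0,0,-0.5],"twist":[0,0,0]},{"linear":[0,0,-1],"twist":[0,0,0]},{"linear":[0,0,-2],"twist":[0,0,0]},{"linear":[0,0,-2],"twist":[0,0,0]},{"linear":[0,0,-2],"twist":[0,0,0]},{"linear":[0,0,-2],"twist":[0,0,0]},{"linear":[0,0,-1],"twist":[0,0,0]},{"linear":[0,0,0],"twist":[0,0,0]}]}}

```text
t: 17.63
eef_pos: [0.4846, -0.2609, 0.2383]
tcp_rot: [0.696, 0.696, 0.123, 0.125]
force: [0.9, 0.5, -1.1]
grip_width: 0.0005
gripper_force: 0.0
```

```bash
python3 - <<'E'
from h import *
s=cams.camera("scene")
cv2.imwrite("pics/j.png",cv2.resize(cv2.cvtColor(s["image"],cv2.COLOR_RGB2BGR)[110:330,80:360],(764,600),interpolation=cv2.INTER_CUBIC))
p,_,st=pose();print(p,st["force"],st["joint_vel"])
E
```

```text
[ 0.48438537 -0.2604522   0.23693595] [ 0.07932225  0.0512347  -0.18486547] [ 0.00475146  0.03427024  0.01773947  0.00083252 -0.00776082 -0.00130998]
```

View pics/j.png

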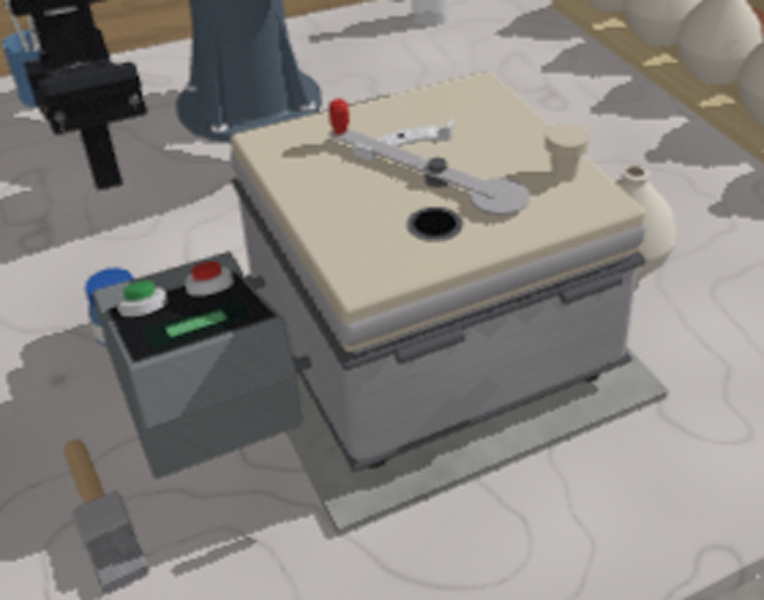

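The lever is at its far lug, with the knob at (340,115), and the green button at (140,292) is back out. The lid is shut, the plug, vase, jar and brush are in place, and the arm is clear.

```bash
python3 -c "
from plant import manip
print(manip.finish_job())"
```

```text
the job is handed in; nothing more can be done
None
```

The vent lever is fully open against its far stop, the green start button was pressed and sprang back, nothing else was disturbed, and the job is handed in; no verdict came back.

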